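# Third filter into the beam, then hold the reading

### The arm

A 7-joint arm with a two-finger parallel gripper is mounted at the origin on the work surface. World frame = base frame: x ahead of the robot, y to its left, z up, the work surface at z = 0. Lengths are in mm, angles in rad, forces in N, time in s.
With the tool pointing down it reaches from about 425 to 875 mm from the base axis. Payload 9.9 kg.
Tool frame: the origin (TCP) lies on the centre line of the jaws, within the pads' length; the fingertips stand 8 mm ahead of it and the grasp point (between the pads) lies 11 mm behind it; z points along the fingers, y is the line along which they close (so a half turn about z gives the same grasp; the last joint's range is limited). The gripper opens to 85 mm and grips with 20 to 120 N. Pads are 22 mm wide; open, the fingers measure 114 mm over their backs; the gripper's body (76 mm by 85 mm) begins 54 mm behind the grasp point. The pads swing forward as they close: fully open they stand 13 mm farther back than shut.
Start: joints at [1.201, 0.576, 0.025, 1.437, -0.015, 1.129, -0.057], TCP at [190.304, -647.622, 239.289] pointing down, gripper open.
Joint ranges: [-2.76, 2.76], [-0.34, 2.15], [-1.52, 1.57], [0.19, 2.46], [-1.09, 4.23], [0.17, 1.99], [-2.82, 2.82]. Speed limits (rad/s): [2.22, 2.22, 3.01, 3.01, 3.14, 3.14, 3.14].

### API

Orientations are given as a unit quaternion [x, y, z, w].
In Python, from station import env, vision gives the robot as it stands.
- The arm moves only by the tool servo_tool, never from a script. Its argument "rows" is text: rows parted by semicolons, each of 7 numbers parted by spaces: the shift along the world's x, y, z in m, then the turn, a rotation vector about the world's x, y, z in rad, then the closure, from 0 (fully open) to 1 (shut). In form: x y z ax ay az hand; .... A call has 1 to 12 rows; each row is the pose to reach, as a shift and turn from the pose commanded when the call began; what a row does not reach only later rows make up. A row lasts 1/8 s, in which the tool goes at most 62.5 mm and 10.7 degrees, less where a joint would pass 70% of its speed; a pose out of reach is approached as far as the arm can. A call with a gripper value outside its range is refused whole. The fingers move at their own pace and stop on an object; "squeeze" is the grip in N (left out, the last holds). Time passes only in rows, so rows that repeat a pose let the fingers close. It gives the time, the measured TCP pose, the force, the opening and the grip force at its end, in the units of the state.
- env.sense(): the state, without advancing time (a new reading comes with each control period).
- vision.get_image(name): name is "side" or "top" or "wrist"; returns a dict with "image" (384x512x3 uint8, red, green, blue), "fx", "fy", "cx", "cy" (pixels), "origin" and "attitude" of the camera in the world; the wrist camera has in their place "tool_from_camera" (4x4, takes a point from camera to tool coordinates, whose origin is the TCP and whose axes are the flange's). Camera axes: x right, y up, looking along -z (the intrinsics and any distortion apply to the point x, -y, -z); pixel columns grow to the right and rows downward; lengths in mm; the calibration is good to about 2 mm. A picture is of the moment at which its call begins: read the wrist's pose just before it. There is no depth.
- env.sign_off(): hands the job in; it is judged then, once.
The state is a dict: "clock": time; "joints": joint angles; "qvel": joint speeds; "joint_torque": joint torques, N m; "tcp_pos": TCP position; "tcp_rot": TCP orientation; "ft_force": force on the tool from outside, world axes, zero at the start; "ft_torque": the same for the moment, N m; "opening": finger opening in mm; "grasp_force": force on a finger pad.
Only numpy, scipy, OpenCV 4.12 (cv2) and the standard library are available. Lean on these libraries where they do the work, as an engineer would, in place of code of your own. Each camera call takes 0.05 s, during which the arm holds its last target. There are 200 camera calls.

### The job

Set up the lamp reading on the photometer rail: with a fingertip push the thumb lever of the filter slide inwards, towards its carrier, feeling for the clicks, and stop at the third click, where the third grey filter is seated in the beam. Do not go past the third click, because the next place is the open hole and would overload the sensor. Then press the round hold key of the light meter down with a fingertip and let it come up again; push and press only, never pinching or forcing the lever nor lifting or shoving the meter, and leave everything else where it is.

Things in the scene. Friction and masses are not known exactly. Their poses are not given: they have to be found in the camera images.
- slide (a joint): filter slide travel, m: 0 = pulled right out, grows as the lever is pushed in. Starts at 0 to 0.018, blank in the beam, no notch: breaks loose at 4 N, glides at 1 N. Then spring notches (clicks): first filter 0.034, second 0.058, third 0.082, open hole 0.106 (inner stop). Leaving a notch takes 5 to 6 N; past half-way (12 mm on) the slide snaps by itself, ahead of the finger, into the next notch and stays
- lever_face (a point): middle of the outer face of the thumb lever, where a finger pushes: black upright paddle 22 mm wide, 8 mm thick, on the outer end of the filter plate; moves with the slide. 104 mm above the table; lever top 23 mm higher, bottom 38 mm lower. x along the rail to the lamp, z up, y out of the face: push along -y. Rail centre line is 136 mm along -y at slide value 0, 54 mm at the third click
- rig: photometer rail fixed to the bench, 390 x 50 mm. Origin on the table under the slide's black carrier (40 mm wide along y, 110 mm high, plunger screw to 119 mm); x along the rail to the white lamp (75 to 170 mm off, 108 mm high), black sensor head 125 mm along -x (101 mm high), y towards the lever. The filter plate runs 64 to 96 mm above the table
- meter: hand-held light meter lying loose, face up: cream case 150 (x) x 66 (y) x 28 mm high, about 0.26 kg, grey display on the +x half, round hold key on the -x half; origin at the centre of the underside, z up
- key_top (a point): centre of the top of the light meter's round hold key: 19 mm across, 42 mm along the meter's -x from its middle, 34 mm above the table and 6 mm proud of the case when up; it moves with the key
- key (a joint): how far the hold key is pressed in, m: 0 up, 0.004 fully down (about 4 N); springs back up by itself; counts as pressed beyond 0.0025
- multimeter: hand-held digital multimeter lying face up, black, 165 x 78 x 34 mm, with a large round selector dial (46 mm) and no push key; a bystander; origin at its underside
- spot_white: loose white track spot lamp standing on its 110 x 36 mm adaptor, 125 mm tall, a bystander; origin at its underside
- spot_black: loose black track spot lamp standing on its 110 x 36 mm adaptor, 125 mm tall, a bystander; origin at its underside
- carton: small cardboard lamp carton, 95 x 95 x 110 mm high, a bystander; origin at its underside
- filter_case: flat plastic case, 85 x 60 x 21 mm, a bystander; origin at its underside
- screwdriver: screwdriver, 170 mm, lying flat, a bystander
- bottle: water bottle, 64 mm across, 190 mm tall, a bystander; origin at its underside
Mind the look-alikes: they are no part of the job. Of the things that look like the meter, the smaller one is meant.

How it is judged:
By the outcome, as a careful person would: the job done as asked, in the order asked, and still so for the second after the job is handed in, with the robot touching nothing.
It also fails if it takes over 42 s, if anything falls off the work surface, if the arm or the gripper's body presses on something with over 40 N, if the wrist force passes 120 N, or if a joint passes its speed limit or range.

## Working session

There is one attempt and no reset: what is moved stays moved. The work goes in short steps, Python scripts to look and compute and a tool call to move; the robot and the scene stay as the last step left them, time stands still between calls to the robot, and variables do not carry over. Pictures are saved under pics/ and viewed, at most 10 in all, crops included, and the job is handed in when it is done.

Besides the shell and the picture viewer there is one more tool, called after "Request:" by a JSON object that holds its "op" and its "data". servo_tool: Moves the arm, as the interface text tells. Its arguments: {"type":"object","properties":{"rows":{"type":"string"},"squeeze":{"type":"number"}},"required":["rows"]}

```bash
mkdir -p pics; cat > h.py <<'E'
import numpy as np, cv2
from station import env, vision
def snap(n,f):
    s=env.sense(); d=vision.get_image(n); cv2.imwrite(f'pics/{f}.png',d['image'][:,:,::-1]); return s,d
E
python3 - <<'E'
from h import *
import pickle
for n in('top','side'):
    s,d=snap(n,n+'0'); pickle.dump(d,open(n+'0.pkl','wb'))
    print({k:v for k,v in d.items() if k!='image'})
print(s)
E
```

```text
{'fx': 396.1744748530482, 'fy': 396.1744748530482, 'cx': 249.29821659848585, 'cy': 194.88755514015713, 'origin': array([ 347.50598572,   16.10644325, 1272.58176884]), 'attitude': array([ 0.04537931, -0.03730191, -0.70298064,  0.70877888])}
{'fx': 396.6156106549058, 'fy': 396.6156106549058, 'cx': 253.9455892950552, 'cy': 189.34777671719837, 'origin': array([436.98474485, 758.98329867, 852.00842173]), 'attitude': array([-0.01319528,  0.38089138,  0.92357801, -0.04184858])}
{'clock': 0.05, 'joints': array([ 1.20119749,  0.57650698,  0.02482846,  1.4379191 , -0.0149883 ,
        1.12898203, -0.05649991]), 'qvel': array([ 0.00079822, -0.00263724,  0.0001198 , -0.00241436,  0.00080773,
        0.00013328,  0.00102996]), 'joint_torque': array([ 7.46713980e-03, -7.68041396e+01,  2.26089746e+00, -2.86923176e+01,
        1.58238091e-02,  8.79959087e-03, -8.32901696e-05]), 'tcp_pos': array([ 190.18605736, -647.19519679,  238.45526817]), 'tcp_rot': array([ 9.89803198e-01,  1.42439338e-01, -1.58852946e-04, -7.99929678e-04]), 'ft_force': array([-0.62464691,  0.15294956,  0.38583093]), 'ft_torque': array([ 0.02368353, -0.01344094, -0.03106879]), 'grasp_force': 0.0, 'opening': 85.44510022102347}
```

View pics/top0.png

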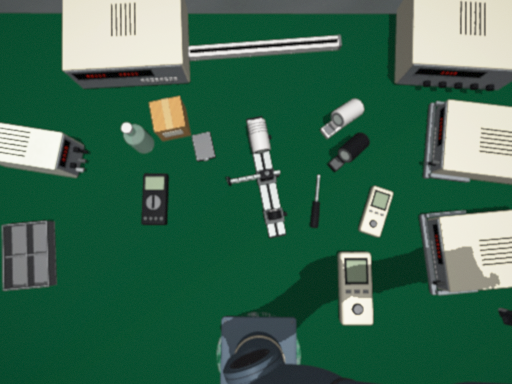

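View pics/side0.png

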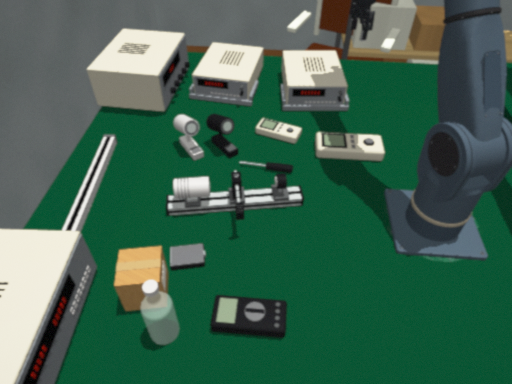

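```bash
cat >> h.py <<'E'
import pickle
from scipy.spatial.transform import Rotation as R
def ray(d,u,v):
    r=np.array([(u-d['cx'])/d['fx'],-(v-d['cy'])/d['fy'],-1.]); return R.from_quat(d['attitude']).apply(r)
def onz(d,u,v,z):
    r=ray(d,u,v); o=np.array(d['origin']); return o+r*(z-o[2])/r[2]
def proj(d,p):
    c=R.from_quat(d['attitude']).inv().apply(np.array(p)-d['origin']); return d['cx']+d['fx']*c[0]/-c[2], d['cy']-d['fy']*c[1]/-c[2]
E
python3 - <<'E'
from h import *
t=pickle.load(open('top0.pkl','rb')); 
im=t['image'][:,:,::-1]
c=cv2.resize(im[110:245,215:405],None,fx=4,fy=4,interpolation=cv2.INTER_CUBIC);cv2.imwrite('pics/c1.png',c)
# cream meter
m=((im.min(2)>110)).astype(np.uint8)
m[:, :330]=0; m[:180]=0; m[:,400:]=0
m=cv2.morphologyEx(m,cv2.MORPH_CLOSE,np.ones((15,15)))
for k in cv2.findContours(m,0,2)[0]:
    if cv2.contourArea(k)>300:
        b=cv2.boxPoints(cv2.minAreaRect(k)); q=np.array([onz(t,*p,28) for p in b]); print(b.round(1).tolist(),q[:,:2].round(0).tolist(),q.mean(0).round(1),np.linalg.norm(q-np.roll(q,1,0),axis=1).round())
E
```

```text
[[338.79998779296875, 252.10000610351562], [370.5, 251.10000610351562], [372.79998779296875, 323.8999938964844], [341.1000061035156, 324.8999938964844]] [[317.0, -248.0], [321.0, -346.0], [102.0, -347.0], [98.0, -252.0]] [ 209.5 -298.5   28. ] [219.  98. 219.  96.]
[[358.3999938964844, 230.39999389648438], [372.8999938964844, 185.0], [393.8999938964844, 191.6999969482422], [379.5, 237.10000610351562]] [[385.0, -311.0], [528.0, -359.0], [507.0, -425.0], [364.0, -375.0]] [ 446.2 -367.6   28. ] [ 68. 152.  69. 151.]
```

View pics/c1.png

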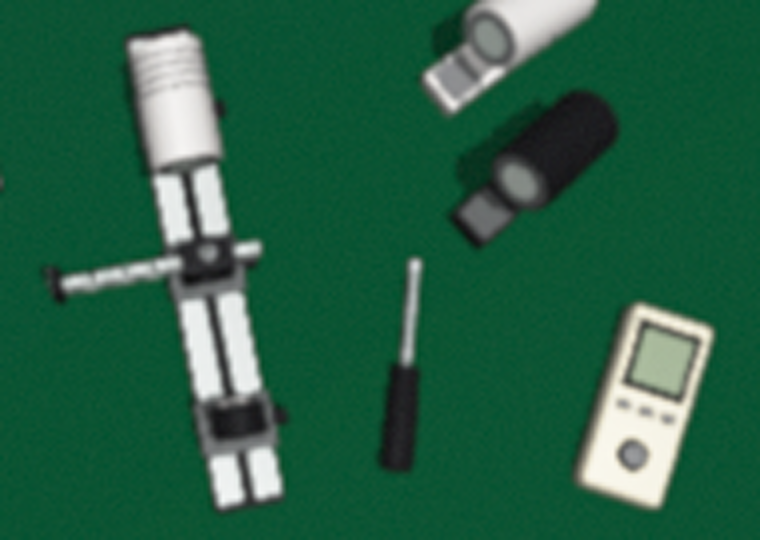

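The top crop shows the lever paddle's top at crop (55,284), with the plate running to (260,248). The meter is the smaller cream one, with its key at crop (633,455).

```bash
python3 - <<'E'
from h import *
t=pickle.load(open('top0.pkl','rb')); s=pickle.load(open('side0.pkl','rb'))
px=lambda a,b:(215+a/4-.4,110+b/4-.4)
L=onz(t,*px(55,284),127); P1=onz(t,*px(66,283),96); P2=onz(t,*px(260,248),96)
A=onz(t,*px(248,502),20);B=onz(t,*px(183,180),20)
print('lev',L,'plate',P1,P2,np.degrees(np.arctan2(*(P1-P2)[[1,0]])),'rail',A,B,np.degrees(np.arctan2(*(B-A)[[1,0]])))
K=onz(t,*px(633,455),34); print('key',K)
print('side proj lev,key',proj(s,L),proj(s,K))
im=s['image'][:,:,::-1]
c=cv2.resize(im[160:230,160:310],None,fx=5,fy=5,interpolation=cv2.INTER_CUBIC);cv2.imwrite('pics/c2.png',c)
E
```

```text
lev [523.72547152  91.47889156 127.        ] plate [529.31291209  85.26110796  96.        ] [556.97938141 -60.36443849  96.        ] 100.75706159967503 rail [368.0373429  -55.86603008  20.        ] [625.60421888  -3.35011604  20.        ] 11.524208462072115
key [ 406.7799858  -354.26040693   34.        ]
side proj lev,key (np.float64(240.48375370229795), np.float64(202.82280259606776)) (np.float64(289.2713849203527), np.float64(128.7567065178047))
```

View pics/c2.png

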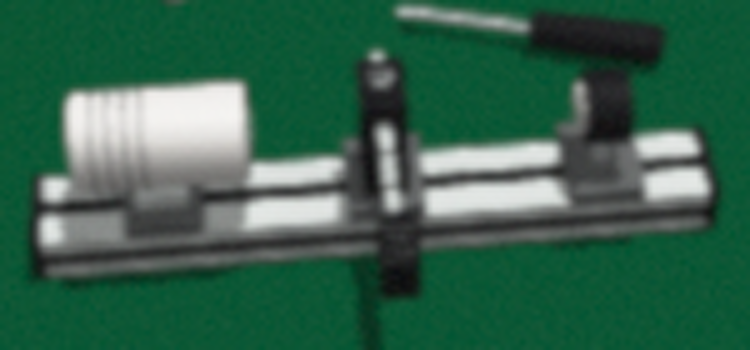

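Request:
{"op": "servo_tool", "data": {"rows": "0.035 0.04 0 0 0 0.07 1;0.07 0.08 0 0 0 0.14 1;0.105 0.12 0 0 0 0.21 1;0.14 0.16 0 0 0 0.28 1;0.175 0.2 0 0 0 0.35 1;0.21 0.24 0 0 0 0.42 1;0.245 0.28 0 0 0 0.49 1;0.28 0.32 0 0 0 0.55 1"}}

```text
clock: 1.1
tcp_pos: [471.1, -326.2, 239.1]
tcp_rot: [0.914, 0.407, -0.0, -0.0]
ft_force: [0.8, -0.2, 0.3]
opening: 0.0
grasp_force: 0.0
```

```bash
python3 -c "
from h import *
print(env.sense())"
```

```text
{'clock': 1.1, 'joints': array([ 0.64234169,  0.42577092, -0.17493606,  1.70991733,  0.08485115,
        1.01364606, -0.29519927]), 'qvel': array([-0.61259499,  0.05047874, -0.1919906 , -0.08552412,  0.09703113,
        0.0429186 , -0.35522722]), 'joint_torque': array([  4.70790267, -65.09136915,  -0.51370852, -25.51714361,
        -0.25224667,   0.13550552,   0.81302561]), 'tcp_pos': array([ 471.08963119, -326.18702039,  239.11892892]), 'tcp_rot': array([ 9.13532750e-01,  4.06765141e-01, -1.32273914e-04, -1.28726958e-04]), 'ft_force': array([ 0.84620645, -0.16657284,  0.34111508]), 'ft_torque': array([0.0193526 , 0.0215549 , 0.06164346]), 'grasp_force': 0.0, 'opening': 0.017400848398965867}
```

Request:
{"op": "servo_tool", "data": {"rows": "0.005 0.046 0 0 0 0.093 1;0.009 0.092 0 0 0 0.186 1;0.014 0.138 0 0 0 0.279 1;0.018 0.184 0 0 0 0.372 1;0.023 0.23 0 0 0 0.465 1;0.027 0.276 0 0 0 0.558 1;0.032 0.322 0 0 0 0.651 1;0.036 0.368 0 0 0 0.744 1;0.04 0.414 0 0 0 0.837 1;0.045 0.46 0 0 0 0.93 1;0.045 0.46 -0.04 0 0 0.93 1;0.045 0.46 -0.04 0 0 0.93 1"}}

```text
clock: 2.6
tcp_pos: [513.5, 131.8, 197.1]
tcp_rot: [0.635, 0.773, -0.002, -0.002]
ft_force: [-0.3, -0.3, -0.1]
opening: -0.3
grasp_force: 0.0
```

```bash
python3 - <<'E'
from h import *
s,d=snap('wrist','w1'); pickle.dump((s,d),open('w1.pkl','wb'))
print(s['tcp_pos'],s['tcp_rot'],s['joints'],s['ft_force'],d['tool_from_camera'])
E
```

```text
[513.52401228 131.79392092 197.07432412] [ 0.63457286  0.77285784 -0.00239755 -0.00151645] [ 0.00829491  0.44024448 -0.49955909  1.86032511  0.26026906  0.91156936
 -0.41727947] [-0.34215009 -0.34111082 -0.06932442] [[-1.81867790e-04  9.54536972e-01  2.98092497e-01  7.63452307e+01]
 [ 9.99999983e-01  1.74495528e-04  5.13443096e-05 -1.01259521e+00]
 [-3.00576603e-06  2.98092502e-01 -9.54536987e-01 -1.34603071e+02]
 [ 0.00000000e+00  0.00000000e+00  0.00000000e+00  1.00000000e+00]]
```

View pics/w1.png

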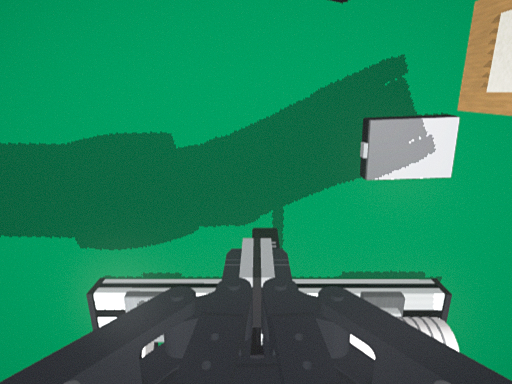

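The wrist view shows the lever face just beyond the fingers at about (265,235), slightly to +x of the finger centre line (258). I'll descend with a small sideways correction.

Request:
{"op": "servo_tool", "data": {"rows": "0.003 0.001 -0.03 0 0 0 1;0.003 0.001 -0.06 0 0 0 1;0.003 0.001 -0.098 0 0 0 1;0.003 0.001 -0.098 0 0 0 1;0.003 0.001 -0.098 0 0 0 1;0.003 0.001 -0.098 0 0 0 1"}}

```text
clock: 3.4
tcp_pos: [519.4, 133.5, 103.1]
tcp_rot: [0.635, 0.772, 0.001, 0.001]
ft_force: [-1.1, 0.4, -0.2]
opening: 0.0
grasp_force: 0.0
```

```bash
python3 - <<'E'
from h import *
s,d=snap('wrist','w2'); pickle.dump((s,d),open('w2.pkl','wb'))
print(s['tcp_pos'],s['tcp_rot'],s['ft_force'])
t,e=snap('side','s2')
a=d['image'][150:330,150:370,::-1]; b=e['image'][140:240,170:310,::-1]
cv2.imwrite('pics/c3.png',np.hstack([cv2.resize(a,(400,400)),cv2.resize(b,(400,400))]))
E
```

```text
[519.39348632 133.51081594 103.1013292 ] [0.63515012 0.77238749 0.00108774 0.00084736] [-1.0575222   0.41262601 -0.21955126]
```

View pics/c3.png

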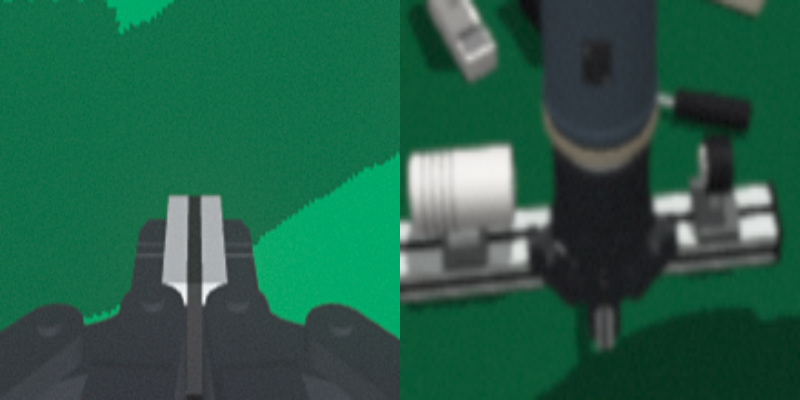

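Request:
{"op": "servo_tool", "data": {"rows": "0 -0.006 0.005 0 0 0 1;0.001 -0.012 0.005 0 0 0 1;0.002 -0.017 0.005 0 0 0 1;0.002 -0.02 0.005 0 0 0 1;0.002 -0.02 0.005 0 0 0 1"}}

```text
clock: 4.12
tcp_pos: [520.2, 113.0, 106.2]
tcp_rot: [0.635, 0.772, -0.0, -0.0]
ft_force: [-0.4, 0.4, -0.4]
opening: -0.1
grasp_force: 0.0
```

Request:
{"op": "servo_tool", "data": {"rows": "0 -0.001 0 0 0 0 1;0.001 -0.003 0 0 0 0 1;0.001 -0.004 0 0 0 0 1;0.001 -0.004 0 0 0 0 1"}}

```text
clock: 4.62
tcp_pos: [521.3, 109.3, 106.3]
tcp_rot: [0.635, 0.773, -0.0, -0.0]
ft_force: [0.7, 0.1, -0.1]
opening: 0.0
grasp_force: 0.0
```

Request:
{"op": "servo_tool", "data": {"rows": "0 -0.001 0 0 0 0 1;0 -0.002 0 0 0 0 1;0 -0.002 0 0 0 0 1"}}

```text
clock: 5.0
tcp_pos: [521.3, 107.3, 106.3]
tcp_rot: [0.635, 0.773, -0.0, 0.0]
ft_force: [-0.1, 0.0, -0.2]
opening: -0.0
grasp_force: 0.0
```

Request:
{"op": "servo_tool", "data": {"rows": "0 -0.001 0 0 0 0 1;0 -0.002 0 0 0 0 1;0 -0.002 0 0 0 0 1"}}

```text
clock: 5.38
tcp_pos: [521.3, 105.7, 106.3]
tcp_rot: [0.635, 0.773, 0.0, -0.0]
ft_force: [0.4, 1.3, 0.6]
opening: 0.2
grasp_force: 0.9
```

Request:
{"op": "servo_tool", "data": {"rows": "0 -0.001 0 0 0 0 1;0 -0.002 0 0 0 0 1;0 -0.002 0 0 0 0 1"}}

```text
clock: 5.75
tcp_pos: [521.3, 102.7, 106.2]
tcp_rot: [0.635, 0.772, -0.0, 0.0]
ft_force: [0.2, -0.0, 0.8]
opening: 0.3
grasp_force: 0.0
```

Request:
{"op": "servo_tool", "data": {"rows": "0 -0.001 0 0 0 0 1;0 -0.002 0 0 0 0 1;0 -0.002 0 0 0 0 1"}}

```text
clock: 6.12
tcp_pos: [521.3, 101.1, 106.3]
tcp_rot: [0.635, 0.772, -0.0, 0.0]
ft_force: [0.4, -0.4, -0.2]
opening: -0.1
grasp_force: 0.0
```

Request:
{"op": "servo_tool", "data": {"rows": "0 -0.001 0 0 0 0 1;0.001 -0.002 0 0 0 0 1;0.001 -0.002 0 0 0 0 1"}}

```text
clock: 6.5
tcp_pos: [522.4, 99.2, 106.3]
tcp_rot: [0.635, 0.772, -0.0, 0.0]
ft_force: [0.7, -0.1, -0.6]
opening: -0.1
grasp_force: 0.0
```

Request:
{"op": "servo_tool", "data": {"rows": "0 -0.001 0 0 0 0 1;0 -0.002 0 0 0 0 1;0 -0.002 0 0 0 0 1"}}

```text
clock: 6.88
tcp_pos: [522.3, 97.2, 106.3]
tcp_rot: [0.635, 0.773, -0.0, -0.0]
ft_force: [0.8, -0.2, 0.4]
opening: 0.1
grasp_force: 0.0
```

Request:
{"op": "servo_tool", "data": {"rows": "0 -0.001 0 0 0 0 1;0 -0.002 0 0 0 0 1;0 -0.002 0 0 0 0 1"}}

```text
clock: 7.25
tcp_pos: [522.3, 95.2, 106.3]
tcp_rot: [0.635, 0.773, -0.0, 0.0]
ft_force: [-0.2, 0.3, 1.2]
opening: -0.0
grasp_force: 0.0
```

Request:
{"op": "servo_tool", "data": {"rows": "0 -0.001 0 0 0 0 1;0.001 -0.002 0 0 0 0 1;0.001 -0.002 0 0 0 0 1"}}

```text
clock: 7.62
tcp_pos: [523.4, 93.2, 106.3]
tcp_rot: [0.635, 0.773, 0.0, 0.0]
ft_force: [1.3, 0.1, 0.6]
opening: 0.2
grasp_force: 0.0
```

Request:
{"op": "servo_tool", "data": {"rows": "0 -0.001 0 0 0 0 1;0 -0.002 0 0 0 0 1;0 -0.002 0 0 0 0 1"}}

```text
clock: 8.0
tcp_pos: [523.3, 91.3, 106.3]
tcp_rot: [0.635, 0.773, -0.0, -0.0]
ft_force: [-0.4, 0.7, 0.4]
opening: 0.1
grasp_force: 0.0
```

Request:
{"op": "servo_tool", "data": {"rows": "0 -0.001 0 0 0 0 1;0 -0.002 0 0 0 0 1;0 -0.002 0 0 0 0 1"}}

```text
clock: 8.38
tcp_pos: [523.3, 89.5, 106.3]
tcp_rot: [0.635, 0.773, 0.0, -0.0]
ft_force: [0.5, 0.8, -0.6]
opening: 0.1
grasp_force: 0.3
```

Request:
{"op": "servo_tool", "data": {"rows": "0 -0.001 0 0 0 0 1;0 -0.002 0 0 0 0 1;0 -0.002 0 0 0 0 1"}}

```text
clock: 8.75
tcp_pos: [523.5, 88.4, 106.4]
tcp_rot: [0.635, 0.773, 0.001, -0.0]
ft_force: [0.3, 4.9, -1.2]
opening: 0.4
grasp_force: 2.5
```

Request:
{"op": "servo_tool", "data": {"rows": "0 -0.001 0 0 0 0 1;0.001 -0.002 0 0 0 0 1;0.001 -0.002 0 0 0 0 1"}}

```text
clock: 9.12
tcp_pos: [524.1, 85.6, 106.3]
tcp_rot: [0.635, 0.773, -0.0, -0.0]
ft_force: [-1.1, 3.5, 0.2]
opening: 0.2
grasp_force: 1.9
```

Request:
{"op": "servo_tool", "data": {"rows": "0 -0.001 0 0 0 0 1;0 -0.002 0 0 0 0 1;0 -0.002 0 0 0 0 1"}}

```text
clock: 9.5
tcp_pos: [524.6, 83.0, 106.3]
tcp_rot: [0.635, 0.772, 0.0, 0.0]
ft_force: [0.4, 2.5, 0.5]
opening: 0.0
grasp_force: 1.4
```

Request:
{"op": "servo_tool", "data": {"rows": "0 -0.001 0 0 0 0 1;0 -0.002 0 0 0 0 1;0 -0.002 0 0 0 0 1"}}

```text
clock: 9.88
tcp_pos: [524.3, 81.0, 106.2]
tcp_rot: [0.635, 0.772, -0.0, 0.0]
ft_force: [1.2, 2.4, 0.1]
opening: 0.2
grasp_force: 1.0
```

First click (0.034) felt at y≈89.3. I expect the second notch at y≈66, and the snap into the third at y≈54.

Request:
{"op": "servo_tool", "data": {"rows": "0 -0.001 0 0 0 0 1;0.001 -0.003 0 0 0 0 1;0.001 -0.004 0 0 0 0 1;0.001 -0.004 0 0 0 0 1"}}

```text
clock: 10.38
tcp_pos: [525.3, 76.9, 106.2]
tcp_rot: [0.635, 0.772, -0.0, 0.0]
ft_force: [1.2, 0.9, -0.4]
opening: 0.1
grasp_force: 0.0
```

Request:
{"op": "servo_tool", "data": {"rows": "0 -0.001 0 0 0 0 1;0 -0.002 0 0 0 0 1;0.001 -0.004 0 0 0 0 1;0.001 -0.004 0 0 0 0 1"}}

```text
clock: 10.88
tcp_pos: [526.4, 73.1, 106.3]
tcp_rot: [0.635, 0.772, -0.0, 0.0]
ft_force: [-0.8, 0.9, 0.6]
opening: 0.2
grasp_force: 0.0
```

Request:
{"op": "servo_tool", "data": {"rows": "0 -0.001 0 0 0 0 1;0 -0.002 0 0 0 0 1;0 -0.003 0 0 0 0 1;0 -0.003 0 0 0 0 1"}}

```text
clock: 11.38
tcp_pos: [526.3, 70.3, 106.3]
tcp_rot: [0.635, 0.773, -0.0, 0.0]
ft_force: [0.3, 0.6, 0.3]
opening: 0.0
grasp_force: 0.0
```

Request:
{"op": "servo_tool", "data": {"rows": "0 -0.001 0 0 0 0 1;0.001 -0.002 0 0 0 0 1;0.001 -0.003 0 0 0 0 1;0.001 -0.003 0 0 0 0 1"}}

```text
clock: 11.88
tcp_pos: [527.3, 67.2, 106.3]
tcp_rot: [0.635, 0.773, -0.0, -0.0]
ft_force: [-0.2, 0.1, 0.8]
opening: -0.0
grasp_force: 0.0
```

Request:
{"op": "servo_tool", "data": {"rows": "0 -0.001 0 0 0 0 1;0 -0.002 0 0 0 0 1;0 -0.002 0 0 0 0 1"}}

```text
clock: 12.25
tcp_pos: [527.3, 65.7, 106.3]
tcp_rot: [0.635, 0.773, 0.0, -0.0]
ft_force: [-0.5, 1.8, -0.7]
opening: 0.1
grasp_force: 0.8
```

Second click confirmed at y≈66.

Request:
{"op": "servo_tool", "data": {"rows": "0 -0.001 0 0 0 0 1;0 -0.002 0 0 0 0 1;0.001 -0.003 0 0 0 0 1;0.001 -0.004 0 0 0 0 1;0.001 -0.004 0 0 0 0 1"}}

```text
clock: 12.88
tcp_pos: [528.2, 61.4, 106.3]
tcp_rot: [0.635, 0.773, -0.0, -0.0]
ft_force: [-0.6, 3.7, 1.6]
opening: -0.0
grasp_force: 2.0
```

Request:
{"op": "servo_tool", "data": {"rows": "0 -0.001 0 0 0 0 1;0 -0.002 0 0 0 0 1;0.001 -0.003 0 0 0 0 1;0.001 -0.004 0 0 0 0 1;0.001 -0.004 0 0 0 0 1"}}

```text
clock: 13.5
tcp_pos: [529.3, 56.9, 106.2]
tcp_rot: [0.635, 0.772, -0.0, 0.0]
ft_force: [-0.4, 0.3, -0.3]
opening: -0.3
grasp_force: 0.7
```

Request:
{"op": "servo_tool", "data": {"rows": "0 -0.001 0 0 0 0 1;0 -0.002 0 0 0 0 1;0 -0.002 0 0 0 0 1"}}

```text
clock: 13.88
tcp_pos: [529.3, 55.0, 106.3]
tcp_rot: [0.635, 0.772, -0.0, 0.0]
ft_force: [-0.3, 1.3, -0.2]
opening: -0.2
grasp_force: 0.3
```

Request:
{"op": "servo_tool", "data": {"rows": "0 -0.001 0 0 0 0 1;0 -0.002 0 0 0 0 1;0 -0.002 0 0 0 0 1"}}

```text
clock: 14.25
tcp_pos: [529.3, 53.1, 106.3]
tcp_rot: [0.635, 0.772, -0.0, 0.0]
ft_force: [-1.3, 0.2, -0.0]
opening: -0.2
grasp_force: 0.0
```

Request:
{"op": "servo_tool", "data": {"rows": "0 -0.001 0 0 0 0 1;0 -0.002 0 0 0 0 1;0 -0.002 0 0 0 0 1"}}

```text
clock: 14.62
tcp_pos: [529.3, 51.2, 106.3]
tcp_rot: [0.635, 0.773, -0.0, 0.0]
ft_force: [0.6, -0.6, 0.8]
opening: 0.2
grasp_force: 0.0
```

Force is zero past the snap point, so the slide has moved ahead into the third notch. I'll retreat and check.

Request:
{"op": "servo_tool", "data": {"rows": "-0.002 0.01 0 0 0 0 1;-0.006 0.03 0 0 0 0 1;-0.006 0.03 0.06 0 0 0 1;-0.006 0.03 0.12 0 0 0 1;-0.02 -0.02 0.13 0 0 -0.1 1;-0.035 -0.07 0.13 0 0 -0.2 1;-0.05 -0.12 0.13 0 0 -0.3 1;-0.065 -0.17 0.13 0 0 -0.4 1;-0.08 -0.22 0.13 0 0 -0.5 1;-0.09 -0.27 0.13 0 0 -0.6 1;-0.105 -0.33 0.13 0 0 -0.7 1;-0.11 -0.36 0.13 0 0 -0.7 1"}}

```text
clock: 16.12
tcp_pos: [418.2, -311.1, 236.3]
tcp_rot: [0.862, 0.506, -0.0, 0.0]
ft_force: [0.4, 1.4, 0.3]
opening: 0.0
grasp_force: 0.0
```

```bash
python3 - <<'E'
from h import *
s,d=snap('wrist','w3'); pickle.dump((s,d),open('w3.pkl','wb'))
print(s['tcp_pos'],s['tcp_rot'],s['ft_force'])
t,e=snap('top','t3'); pickle.dump(e,open('t3.pkl','wb'))
b=e['image'][110:260,215:405,::-1]
cv2.imwrite('pics/c4.png',np.hstack([cv2.resize(d['image'][:,:,::-1],(400,300)),cv2.resize(b,(400,300),interpolation=2)]))
E
```

```text
[ 418.17581762 -311.14789803  236.2613712 ] [ 8.62436856e-01  5.06164446e-01 -3.87098502e-04  2.71578145e-04] [0.36658714 1.38154225 0.31050349]
```

View pics/c4.png

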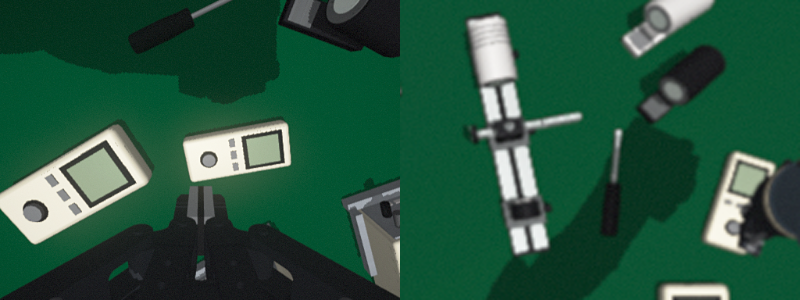

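The wrist view shows the small meter's key at about (266,205) full-frame. The top view shows the lever close to the carrier, near (249,177).

```bash
python3 - <<'E'
from h import *
t=pickle.load(open('t3.pkl','rb')); L=onz(t,249.2,177.3,127); L0=np.array([523.7,91.5,127]); print('lever',L,'moved',np.linalg.norm(L-L0))
s,d=pickle.load(open('w3.pkl','rb')); im=d['image']
g=im.astype(int); m=((g.max(2)-g.min(2)<25)&(g.max(2)>70)&(g.max(2)<165)).astype(np.uint8)[185:225,250:285]
n,l,st,c=cv2.connectedComponentsWithStats(m)
k=1+st[1:,4].argmax(); u,v=c[k]+[250,185]; print(u,v,st[k])
T=d['tool_from_camera'];Rt=R.from_quat(s['tcp_rot']).as_matrix()
o=Rt@T[:3,3]+s['tcp_pos']; r=Rt@T[:3,:3]@np.array([(u-d['cx'])/d['fx'],-(v-d['cy'])/d['fy'],-1])
print('key',o+r*(34-o[2])/r[2])
E
```

```text
lever [533.92945157  30.5601271  127.        ] moved 61.79247355718562
267.1203703703704 204.16358024691357 [  6   9  23  21 324]
key [ 406.64422458 -353.6293416    34.        ]
```

Request:
{"op": "servo_tool", "data": {"rows": "-0.012 -0.043 -0.04 0 0 0 1;-0.012 -0.043 -0.09 0 0 0 1;-0.012 -0.043 -0.14 0 0 0 1;-0.012 -0.043 -0.175 0 0 0 1;-0.012 -0.043 -0.175 0 0 0 1;-0.012 -0.043 -0.175 0 0 0 1"}}

```text
clock: 16.98
tcp_pos: [408.4, -351.2, 62.5]
tcp_rot: [0.861, 0.508, 0.0, 0.001]
ft_force: [0.1, -0.4, -0.2]
opening: -0.1
grasp_force: 0.0
```

Request:
{"op": "servo_tool", "data": {"rows": "-0.002 -0.003 -0.005 0 0 0 1;-0.002 -0.003 -0.01 0 0 0 1;-0.002 -0.003 -0.015 0 0 0 1;-0.002 -0.003 -0.017 0 0 0 1;-0.002 -0.003 -0.017 0 0 0 1"}}

```text
clock: 17.6
tcp_pos: [405.2, -354.5, 44.1]
tcp_rot: [0.861, 0.508, -0.0, -0.0]
ft_force: [0.9, -0.0, 0.0]
opening: 0.1
grasp_force: 0.0
```

Request:
{"op": "servo_tool", "data": {"rows": "0 0 -0.001 0 0 0 1;0 0 -0.002 0 0 0 1;0 0 -0.003 0 0 0 1;0 0 -0.003 0 0 0 1"}}

```text
clock: 18.1
tcp_pos: [405.4, -354.6, 41.3]
tcp_rot: [0.861, 0.508, 0.0, 0.0]
ft_force: [0.2, 0.7, 1.5]
opening: -0.1
grasp_force: 0.8
```

Request:
{"op": "servo_tool", "data": {"rows": "0 0 -0.001 0 0 0 1;0 0 -0.002 0 0 0 1;0 0 -0.002 0 0 0 1"}}

```text
clock: 18.48
tcp_pos: [405.4, -354.7, 39.3]
tcp_rot: [0.861, 0.508, 0.0, 0.0]
ft_force: [-0.2, -0.3, 3.4]
opening: -0.4
grasp_force: 1.5
```

Request:
{"op": "servo_tool", "data": {"rows": "0 0 -0.001 0 0 0 1;0 0 -0.0015 0 0 0 1;0 0 -0.0015 0 0 0 1;0 0 -0.0015 0 0 0 1"}}

```text
clock: 18.98
tcp_pos: [405.4, -354.7, 38.1]
tcp_rot: [0.861, 0.508, 0.0, 0.0]
ft_force: [-1.0, 0.8, 7.6]
opening: -0.3
grasp_force: 3.7
```

The force rose to 7.6 N, above the 4 N needed, so the key has bottomed. I'll lift straight up.

Request:
{"op": "servo_tool", "data": {"rows": "0 0 0.003 0 0 0 1;0 0 0.008 0 0 0 1;0 0 0.02 0 0 0 1;0 0 0.06 0 0 0 1;0 0 0.12 0 0 0 1;0 0 0.18 0 0 0 1;-0.03 -0.05 0.19 0 0 0 1;-0.06 -0.1 0.19 0 0 0 1;-0.09 -0.15 0.19 0 0 0 1;-0.12 -0.2 0.19 0 0 0 1;-0.12 -0.2 0.19 0 0 0 1;-0.12 -0.2 0.19 0 0 0 1"}}

```text
clock: 20.48
tcp_pos: [285.4, -554.1, 228.0]
tcp_rot: [0.861, 0.508, 0.0, -0.0]
ft_force: [-0.4, 0.7, 0.3]
opening: 0.5
grasp_force: 0.0
```

```bash
python3 - <<'E'
from h import *
t,e=snap('top','t4'); s,f=snap('side','s4')
print(t['clock'],t['tcp_pos'],t['ft_force'])
cv2.imwrite('pics/c5.png',np.hstack([cv2.resize(e['image'][110:260,215:405,::-1],(400,316),interpolation=2),cv2.resize(f['image'][100:240,150:327,::-1],(400,316),interpolation=2)]))
E
```

```text
20.475 [ 285.40825809 -554.05581047  227.99710892] [-0.35592226  0.67800744  0.26380743]
```

View pics/c5.png

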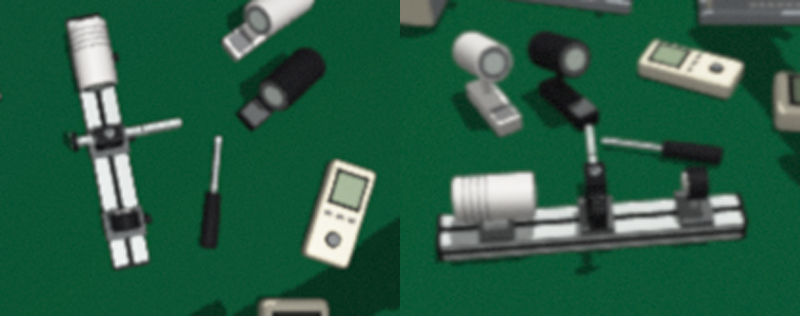

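The lever sits at the third notch (about (72,141) in the left crop), and the meter and bystanders look unmoved.

```bash
python3 -c "
from h import *
print(env.sign_off())"
```

```text
the job is handed in; nothing more can be done
None
```

The job is handed in at about 20 s of the 42 s allowed: I pushed the filter slide to its third click, then pressed the smaller meter's hold key fully down and let it come up; the sign-off gave no verdict.

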